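# Switch off the kiln and hold its cam-lifted door fully open

## Task

The enamel is fired and I am ready with the fork: first turn the kiln's regulator knob on the control box so that its pointer stands on the off mark, the long broad bar of the dial, while the door is still shut. Then take the grip of the cam lever on the side of the kiln, swing it up until the cam holds the door at its highest point, and keep holding the grip there: finish still holding it, because the door falls shut if you let go. Raise the door only by this lever, and do not disturb the other things on the bench.

Things in the scene. Friction and masses are not known exactly. Their poses are not given: they have to be found in the camera images.
- kiln: Grey steel enamelling kiln fixed to the bench, case 240 mm deep (its x), 220 wide (its y), 240 high; origin under the centre of the case. Sliding door on its -x face, towards the robot; cam lever outside its -y face, the arm (10 mm thick) in the plane y = -137 mm. On each side a steel eccentric disc 84 mm across; the door frame's flat side arms rest on the two discs.
- cam_shaft (a point): Point on the axis of the cam shaft, level sideways with the middle of the lever's grip: at (-20, -190, 150) mm in the kiln's frame, axes as the kiln's. The shaft runs along the kiln's y. The grip's axis keeps 140 mm from it: at lever angle q the grip is at 140 mm x (-cos(q - 0.429), sin(q - 0.429)) from it in the kiln's x and z.
- cam_lever (a joint): Lever angle, rad, 0 to 2.5. At 0 (start, door shut) it points to the kiln's -x and 0.429 rad (25 degrees) below level; growing values swing it up. Highest lift is at 2.0, lever straight up; beyond it the door sinks again. A return spring and the weights (3 to 7 N at the grip) swing it back down and shut the door when let go.
- lever_grip: Black round grip at the lever's end, along the kiln's y, 24 mm in diameter, 90 long, free to spin on its spindle, sticking out from the lever arm away from the kiln; origin at its middle, 55 mm from the arm's middle plane. Can be pinched from above, fingers closing along the kiln's x. 92 mm above the bench at the start, 290 mm at highest lift.
- kiln_door (a joint): Height of the sliding kiln door, m: 0 shut, 0.045 at the cam's highest lift. It is raised only by the eccentrics under its side arms.
- control_box: Dark steel control box of the kiln, fixed to the bench, 170 (its x) x 120 x 75 mm high; origin under its centre. On its top a round dial plate 100 mm across with ten thin ticks and one long broad dark bar, the off mark, on the side of the box's +x. The regulator knob is at the dial's centre.
- regulator_grip (a point): Point on the knob's vertical axis at the height to grip: (22, 0, 107) mm in the control box's frame, axes as the box's. Knob: round skirt 52 mm in diameter, its top 84 mm above the bench, and on it an upright bar grip 46 mm long, 14 thick, top 114 mm above the bench; the white line on one half of the bar is the pointer.
- regulator (a joint): Angle of the regulator knob, rad: 0 when the pointer is on the off mark (pointing along the control box's +x), growing clockwise seen from above, so the pointer's heading is the box's heading minus this value. It turns endlessly without stops and stays where it is left (stiff: 0.04 N m).
- trivet: Bystander: three-armed steel firing stand, 66 mm across, 23 mm high; origin under its centre
- dish: Bystander: small white ceramic dish, 60 mm across, 20 mm high; origin under its centre
- pliers: Bystander: pliers with dark handles lying flat, 165 mm long, 12 mm high, jaws towards its +x; origin near mid-length, on the bench
- jar1: Bystander: small glass jar with metal cap and paper label, 48 mm across, 65 mm high; origin under its centre
- jar2: Bystander: a second jar, the same as jar1
- copper_bowl: Bystander: open copper bowl, 100 mm across, 35 mm high; origin under its centre
- brick: Bystander: loose piece of pale firebrick, 114 x 100 x 64 mm high; origin under its centre
Things that resemble listed ones, but are neither listed nor needed, are in the scene too. Leave any red look-alike of the control_box alone.

How it is judged:
By the outcome, as a careful person would: the job done as asked, in the order asked, and still so for the second after the job is handed in, while the arm keeps its last pose, push and grip.
It also fails if it takes over 54 s, if anything falls off the work surface, if the arm or the gripper's body presses on something with over 40 N, if the wrist force passes 120 N, or if a joint passes its speed limit or range.

## Robot

A 6-joint arm with a two-finger parallel gripper is mounted at the origin on the work surface. World frame = base frame: x ahead of the robot, y to its left, z up, the work surface at z = 0. Lengths are in m, angles in degrees, forces in N, time in s.
With the tool pointing down it reaches from about 0.375 to 0.9 m from the base axis. Payload 3.1 kg.
Tool frame: the origin (TCP) lies on the centre line of the jaws, within the pads' length; the fingertips stand 17 mm ahead of it and the grasp point (between the pads) lies 2 mm behind it; z points along the fingers, y is the line along which they close (so a half turn about z gives the same grasp; the last joint's range is limited). The gripper opens to 87 mm and grips with 3 to 60 N. Pads are 19 mm wide; open, the fingers measure 117 mm over their backs; the gripper's body (75 mm by 190 mm) begins 51 mm behind the grasp point.
Start: joints at [65.575, 30.224, 82.088, -0, 67.689, -10.227], TCP at [0.153, 0.606, 0.24] pointing down, gripper open.
Joint ranges: [-176.69, 176.69], [-43.24, 126.21], [12.49, 139.97], [-82, 262], [0, 151.66], [-163.58, 163.58]. Speed limits (degrees/s): [159.86, 159.86, 180, 180, 180, 180].

## Interface

Orientations are given as a 3x3 rotation matrix whose columns are the frame's x, y, z axes.
In Python, from rig import bot, imaging, finder gives the robot as it stands. The module is installed in compiled form; this text tells all that it offers.
- The arm moves only by the tool play_rows, never from a script. Its argument "motion" is a list that holds one entry, the list of rows, each a list of 6 numbers: the shift along the tool's x, y, z in fractions of the full range, 1 being 0.75 m, then the turn, a rotation vector about the tool's x, y, z in normalised numbers (1 is 120 degrees). In form: [[[dx, dy, dz, wx, wy, wz], ...]]. A call has 1 to 8 rows; each row is the pose to reach, as a shift and turn from the pose commanded when the call began, along the tool's axes at that moment; what a row does not reach only later rows make up. A row lasts 1/12 s, in which the tool goes at most 41.7 mm and 7.16 degrees, less where a joint would pass 70% of its speed; a pose out of reach is approached as far as the arm can. A shift or turn number past 1, either way, is cut back to 1. A call with a gripper value outside its range is refused whole. "fingers" is the finger opening in m, from 0 to 0.087, set as the call begins (left out, the last holds). The fingers move at their own pace and stop on an object; the grip force is fixed at half the most. Time passes only in rows, so rows that repeat a pose let the fingers close. It gives the time, the measured TCP pose, the force, the opening and the grip force at its end, in the units of the state.
- bot.read_state(): the state, without advancing time (a new reading comes with each control period).
- imaging.capture(name): name is "side" or "top" or "wrist"; returns a dict with "frame" (400x640x3 uint8, red, green, blue), "camera_matrix" (3x3 intrinsics, pixels), "k1" (the pictures are not rectified: a ray, as slopes to the right and down, at radius r is drawn at 1 + k1 r^2 times it, then the intrinsics apply), "R" (3x3) and "t" (3): a world point X has camera coordinates R X + t. Camera axes: x right, y down, z forward; pixel columns grow to the right and rows downward; lengths in m; the calibration is good to about 2 mm. A picture is of the moment at which its call begins. There is no depth.
- bot.hand_in(): hands the job in; it is judged then, once.
Trained networks look in the newest picture that a camera, given by its name, has taken for a name from the list of things; names that differ only in an ending like _2 or _b are one class to them, and where a whole thing is asked for, a point or a joint stands for the part that bears it (a point fixed in the world has none). Each returns a list of dicts, best first, with "confidence" (0 to 1); they miss things now and then, are a little off and sometimes report something else, mostly with a low value. They report only what shows in the picture. A call takes as long as a camera call. They do not tell look-alikes from the thing itself.
- finder.recognise(camera, name): "at" ([x, y, z] in m, in world coordinates, good to about 4 mm: the middle of the surface that is visible of it).
- finder.outline_of(camera, name): "pixels" (400x640 bool, what is visible of it).
The state is a dict: "time_s": time; "joint_positions": joint angles; "qvel": joint speeds; "tau": joint torques, N m; "position": TCP position; "tcp_rot": TCP orientation; "force": force on the tool from outside, world axes, zero at the start; "moment": the same for the moment, N m; "opening": opening from 0.0 (shut) to 1.0 (fully open); "grasp_force": force on a finger pad.
Only numpy, scipy, OpenCV 4.12 (cv2) and the standard library are available. Lean on these libraries where they do the work, as an engineer would, in place of code of your own. Each camera call takes 0.05 s, during which the arm holds its last target. There are 200 camera calls.

## Working session

There is one attempt and no reset: what is moved stays moved. The work goes in short steps, Python scripts to look and compute and a tool call to move; the robot and the scene stay as the last step left them, time stands still between calls to the robot, and variables do not carry over. Pictures are saved under pics/ and viewed, at most 10 in all, crops included, and the job is handed in when it is done.

Besides the shell and the picture viewer there is one more tool, called after "Emit:" as name(argument=value, ...) on one line, values as JSON. play_rows: Moves the arm, as the interface text tells. Its arguments: {"type":"object","properties":{"motion":{"type":"array"},"fingers":{"type":"number"}},"required":["motion"]}

```bash
mkdir -p pics; cat > h.py <<'E'
import numpy as np, cv2
from rig import bot, imaging, finder
def cap(n,save=None):
    c=imaging.capture(n)
    if save: cv2.imwrite('pics/'+save,c['frame'][:,:,::-1])
    return c
def proj(c,X):
    p=np.array(c['R'])@np.array(X)+np.array(c['t']); s=p[:2]/p[2]; s=s*(1+c['k1']*(s@s))
    return (np.array(c['camera_matrix'])@np.r_[s,1])[:2]
def onplane(c,uv,z):
    K=np.array(c['camera_matrix']); d=np.linalg.solve(K,np.r_[uv,1])[:2]; s=d.copy()
    for _ in range(20): s=d/(1+c['k1']*(s@s))
    R=np.array(c['R']); o=-R.T@np.array(c['t']); r=R.T@np.r_[s,1]
    return o+r*(z-o[2])/r[2]
E
python3 - <<'E'
from h import *
s=bot.read_state(); print(s['time_s'],s['position'],np.round(s['tcp_rot'],3),s['opening'])
for n in ['top','side']:
    c=cap(n,n+'1.png'); print(n,np.round(-np.array(c['R']).T@c['t'],3))
    for k in ['kiln','control_box','lever_grip','regulator_grip','cam_lever','kiln_door','trivet','dish','pliers','jar1','copper_bowl','brick']:
        for r in finder.recognise(n,k): 
            if r['confidence']>.2: print(k,round(r['confidence'],2),np.round(r['at'],3),np.round(proj(c,r['at'])))
print(bot.read_state()['time_s'])
E
```

```text
0.0 [0.15296542 0.60527542 0.23857657] [[-0.969  0.245 -0.001]
 [ 0.245  0.969 -0.002]
 [ 0.    -0.002 -1.   ]] 1.0045934677331005
top [ 0.41  -0.031  1.38 ]
kiln 0.64 [0.652 0.166 0.246] [250. 150.]
control_box 0.97 [0.316 0.096 0.075] [281. 265.]
control_box 0.79 [ 0.517 -0.34   0.08 ] [417. 200.]
lever_grip 0.56 [ 0.514 -0.009  0.1  ] [313. 202.]
lever_grip 0.24 [0.544 0.154 0.198] [257. 189.]
regulator_grip 0.67 [0.316 0.098 0.072] [281. 265.]
regulator_grip 0.56 [ 0.518 -0.334  0.074] [414. 200.]
regulator_grip 0.28 [ 0.514 -0.008  0.101] [313. 202.]
cam_lever 0.9 [0.53  0.04  0.109] [298. 196.]
kiln_door 0.69 [0.541 0.152 0.197] [258. 190.]
pliers 0.6 [ 0.324 -0.437  0.01 ] [443. 259.]
jar1 0.56 [ 0.755 -0.257  0.067] [388. 128.]
jar1 0.53 [ 0.738 -0.139  0.064] [352. 134.]
brick 0.68 [0.35  0.462 0.064] [168. 256.]
side [ 0.17  -1.099  0.777]
kiln 0.6 [0.637 0.066 0.181] [343. 165.]
kiln 0.37 [0.596 0.042 0.125] [335. 182.]
control_box 0.75 [0.309 0.057 0.071] [260. 203.]
control_box 0.21 [ 0.329 -0.446  0.011] [299. 316.]
lever_grip 0.41 [ 0.514 -0.012  0.104] [318. 197.]
lever_grip 0.29 [0.344 0.43  0.058] [255. 164.]
regulator_grip 0.94 [ 0.505 -0.375  0.082] [352. 266.]
regulator_grip 0.88 [0.31  0.06  0.071] [260. 203.]
kiln_door 0.81 [0.537 0.134 0.186] [313. 160.]
trivet 0.62 [ 0.6   -0.51   0.014] [401. 310.]
pliers 0.97 [ 0.328 -0.444  0.011] [299. 315.]
jar1 0.76 [ 0.757 -0.278  0.042] [411. 242.]
jar1 0.66 [ 0.503 -0.374  0.079] [351. 267.]
jar1 0.48 [ 0.73  -0.156  0.04 ] [387. 224.]
jar1 0.4 [ 0.514 -0.012  0.104] [318. 197.]
copper_bowl 0.94 [ 0.602 -0.51   0.014] [402. 310.]
brick 0.57 [0.343 0.429 0.056] [255. 164.]
1.3
```

View pics/top1.png

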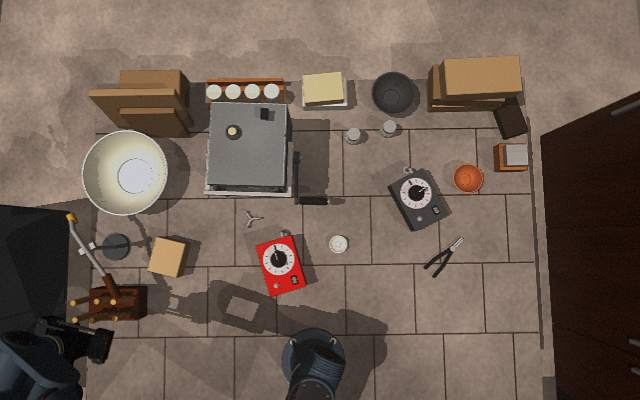

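View pics/side1.png

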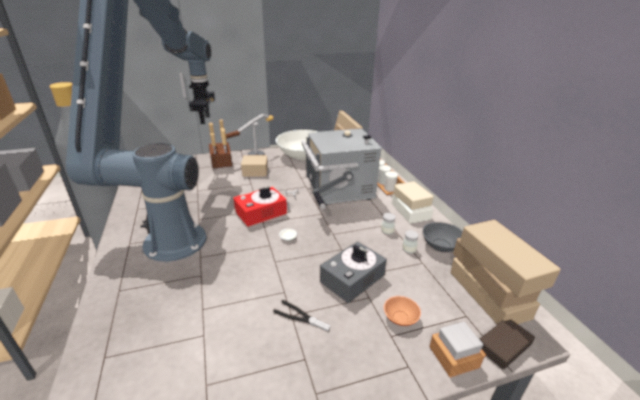

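```bash
python3 - <<'E'
import cv2,numpy as np
a=cv2.imread('pics/top1.png')
x=cv2.resize(a[160:235,380:455],None,fx=7,fy=7,interpolation=cv2.INTER_CUBIC)
cv2.imwrite('pics/crop1.png',x)
E
```

```text
(no output)
```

View pics/crop1.png

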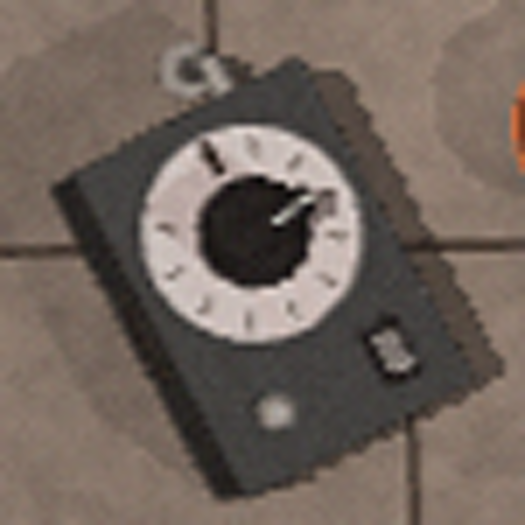

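The two control-box candidates are the red one at (281,265) and the dark one at (418,199). Only the dark one fits "dark steel" and isn't the red look-alike. The crop confirms it: the dial centre is at about (416,193). The off bar is up and to the left at about (410,183), heading about 28°, and the pointer heads about -64°. The knob therefore needs to turn about 92° counter-clockwise. I'll move there for a wrist view.

```bash
cat >> h.py <<'E'
def rel(pos,head,s=None):
    """delta in tool axes to a tool-down pose with closing axis (tool y) at world heading [deg]"""
    from scipy.spatial.transform import Rotation as Ro
    s=s or bot.read_state(); R=np.array(s['tcp_rot']); h=np.radians(head)
    y=np.array([np.cos(h),np.sin(h),0]); z=np.array([0,0,-1.]); T=np.c_[np.cross(y,z),y,z]
    return np.round(np.r_[R.T@(np.array(pos)-s['position']),Ro.from_matrix(R.T@T).as_rotvec(degrees=True)],4).tolist()
E
python3 - <<'E'
from h import *
c=cap('top'); print(onplane(c,(416,193.1),.077), onplane(c,(410.4,182.6),.077))
s=bot.read_state();print(rel((.40,.30,.42),40,s))
E
```

```text
[ 0.53828615 -0.33901036  0.077     ] [ 0.57255429 -0.32219817  0.077     ]
[-0.3142, -0.236, -0.1804, -0.0008, 0.0009, 35.8047]
```

Units first: shifts go in shares of 0.75 m and turns go in shares of 120 degrees. So -0.23 m / 0.75 = -0.3067, -0.22 m / 0.75 = -0.2933, 36 degrees / 120 = 0.3.

Emit:
play_rows(motion=[[[0,-0.0267,-0.0533,0,0,0],[-0.0267,-0.0533,-0.1067,0,0,0.0583],[-0.0667,-0.1067,-0.16,0,0,0.1167],[-0.12,-0.16,-0.2,0,0,0.1667],[-0.1733,-0.2,-0.2267,0,0,0.2167],[-0.2267,-0.2267,-0.24,0,0,0.2667],[-0.2667,-0.2667,-0.24,0,0,0.3],[-0.3067,-0.2933,-0.24,0,0,0.3]]], fingers=0.05)

```text
time_s: 2.02
position: [0.2861, 0.3813, 0.4125]
tcp_rot: [[-0.639, 0.769, 0.003], [0.769, 0.639, 0.002], [0.0, 0.003, -1.0]]
force: [0.2, 0.2, 0.5]
opening: 0.587
grasp_force: 0.0
```

```bash
python3 - <<'E'
from h import *
s=bot.read_state();print(s['position'],s['joint_positions']);print(rel((.45,.0,.40),26,s),rel((.50,-.32,.33),26,s))
E
```

```text
[0.2860675  0.38131247 0.41251296] [ 3.96564815e+01  8.33103275e+00  8.77605125e+01  6.14980466e-04
  8.37079890e+01 -7.07840953e-02]
[-0.398, -0.1177, 0.0121, 0.1995, -0.0244, 13.7272] [-0.6761, -0.284, 0.0815, 0.1995, -0.0244, 13.7272]
```

Scaled: -0.32 m / 0.75 = -0.4267, -0.28 m / 0.75 = -0.3733, 13.7 degrees / 120 = 0.1142.

Emit:
play_rows(motion=[[[-0.0533,-0.0133,0,0,0,0.0167],[-0.1067,-0.0267,0,0,0,0.0333],[-0.16,-0.04,0,0,0,0.05],[-0.2133,-0.06,0,0,0,0.0667],[-0.2667,-0.08,0,0,0,0.0833],[-0.32,-0.0933,0,0,0,0.1],[-0.3733,-0.1067,0.0133,0,0,0.1142],[-0.4267,-0.12,0.0133,0,0,0.1142]]])

```text
time_s: 2.68
position: [0.4197, 0.0789, 0.4]
tcp_rot: [[-0.439, 0.899, -0.001], [0.899, 0.439, 0.0], [0.001, -0.001, -1.0]]
force: [0.8, 0.3, -0.6]
opening: 0.577
grasp_force: 0.0
```

Scaled: -0.24 m / 0.75 = -0.32, -0.21 m / 0.75 = -0.28.

Emit:
play_rows(motion=[[[-0.04,-0.0333,0,0,0,0],[-0.08,-0.0667,0.0133,0,0,0],[-0.12,-0.1,0.0267,0,0,0],[-0.16,-0.1333,0.04,0,0,0],[-0.2,-0.16,0.0533,0,0,0],[-0.24,-0.1867,0.0667,0,0,0],[-0.28,-0.2133,0.08,0,0,0],[-0.32,-0.24,0.0933,0,0,0]]])

```text
time_s: 3.35
position: [0.3635, -0.2157, 0.3306]
tcp_rot: [[-0.439, 0.898, 0.001], [0.898, 0.439, -0.001], [-0.001, 0.001, -1.0]]
force: [1.3, -0.6, 0.3]
opening: 0.577
grasp_force: 0.0
```

```bash
python3 - <<'E'
from h import *
s=bot.read_state();print(s['position'],np.round(s['joint_positions'],1));print(rel((.538,-.339,.18),26,s))
c=cap('wrist','w1.png');print(np.round(-np.array(c['R']).T@c['t'],3))
for k in ['regulator_grip','control_box','lever_grip']:
    for r in finder.recognise('wrist',k)[:2]:print(k,round(r['confidence'],2),np.round(r['at'],3),np.round(proj(c,r['at'])))
E
```

```text
[ 0.36345409 -0.21573908  0.33056138] [-45.9   7.5 102.    0.   70.5 -72. ]
[-0.1873, 0.1025, 0.1508, 0.0299, 0.053, 0.0671]
[ 0.333 -0.155  0.477]
regulator_grip 0.96 [0.382 0.058 0.024] [419.   6.]
regulator_grip 0.69 [ 0.471 -0.347  0.076] [348. 283.]
control_box 0.92 [0.378 0.056 0.02 ] [415.   7.]
lever_grip 0.7 [ 0.514 -0.01   0.102] [504.  88.]
```

View pics/w1.png

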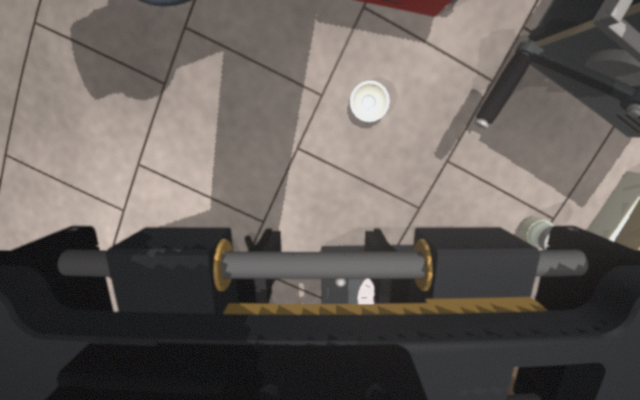

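The wrist view shows the black lever grip, a rod from (482,122) to (530,45). The dark box is hidden behind the gripper at about (350,285). I'll move on past the box to get a clear view of the dial.

Scaled: -0.31 m / 0.75 = -0.4133, -0.24 m / 0.75 = -0.32.

Emit:
play_rows(motion=[[[-0.0533,0.016,0,0,0,0],[-0.1067,0.0333,0,0,0,0],[-0.16,0.0493,0,0,0,0],[-0.2133,0.0667,0,0,0,0],[-0.2667,0.0827,0,0,0,0],[-0.32,0.1,0,0,0,0],[-0.3733,0.12,0,0,0,0],[-0.4133,0.1333,0,0,0,0]]])

```text
time_s: 4.22
position: [0.5933, -0.4478, 0.331]
tcp_rot: [[-0.442, 0.897, 0.001], [0.897, 0.442, -0.0], [-0.001, 0.001, -1.0]]
force: [0.7, -0.2, 0.2]
opening: 0.576
grasp_force: 0.0
```

```bash
python3 - <<'E'
from h import *
s=bot.read_state();print(s['position'],np.round(s['joint_positions'],1))
c=cap('wrist','w2.png');np.savez('w2.npz',**{k:np.array(c[k]) for k in c})
E
```

```text
[ 0.59328577 -0.44776512  0.33101971] [-45.6  36.2  56.    0.   87.8 -71.9]
```

View pics/w2.png

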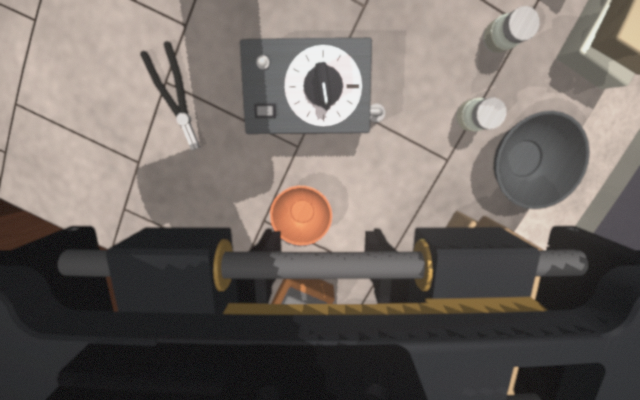

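The dial centre is at about (323,85), the off bar points right at (352,86), and the pointer points down at (325,103). I'll measure these more finely.

```bash
python3 - <<'E'
from h import *
c=np.load('w2.npz');c={k:(float(c[k]) if k=='k1' else c[k]) for k in c}
# rectify to a top-down map at z=.077 , 0.25mm/px, around guess
f=c['frame'];ctr=np.array([.538,-.339])
def ortho(z,n=480,m=.00025):
    xs=ctr[0]+(n/2-np.arange(n))*m; ys=ctr[1]+(n/2-np.arange(n))*m
    P=np.array([[proj(c,(x,y,z)) for y in ys] for x in xs],np.float32)
    return cv2.remap(f,P[...,0],P[...,1],cv2.INTER_CUBIC),xs,ys
im,xs,ys=ortho(.077)
g=cv2.cvtColor(im,cv2.COLOR_RGB2GRAY)
m=(g>150).astype(np.uint8); cn=max(cv2.findContours(m,cv2.RETR_EXTERNAL,cv2.CHAIN_APPROX_NONE)[0],key=cv2.contourArea)
(e,ax,_)=cv2.fitEllipse(cv2.convexHull(cn)); C=np.array([ctr[0]+(240-e[1])*.00025,ctr[1]+(240-e[0])*.00025]); print('dial',C,np.array(ax)*.25)
# dark profile on ring r=36..45mm
th=np.radians(np.arange(-180,180,.5)); d=np.zeros(len(th))
for r in np.arange(.034,.044,.0005):
    X=C[0]+r*np.cos(th);Y=C[1]+r*np.sin(th)
    d+=cv2.remap(g,((ctr[1]-Y)/.00025+240).astype(np.float32)[None],((ctr[0]-X)/.00025+240).astype(np.float32)[None],cv2.INTER_LINEAR)[0]
w=np.clip(np.median(d)-d,0,None); 
k=(np.degrees(th)>10)&(np.degrees(th)<45); w2=np.where(w>.35*w[k].max(),w,0)*k; print('off heading',np.degrees((w2*th).sum()/w2.sum()))
top,_,_=ortho(.114)
out=np.hstack([im,top]);cv2.imwrite('pics/orth.png',cv2.resize(out,(800,400))[:,:,::-1])
b=finder.outline_of('wrist','control_box')
if b:
    for q in b[:2]:
        mm=q['pixels'].astype(np.uint8); print(q['confidence'],mm.sum(),cv2.boundingRect(mm))
E
```

```text
dial [ 0.54015212 -0.33850532] [102.18023682 102.55493927]
off heading 26.78268623552801
0.87 12440 (240, 37, 146, 98)
```

View pics/orth.png

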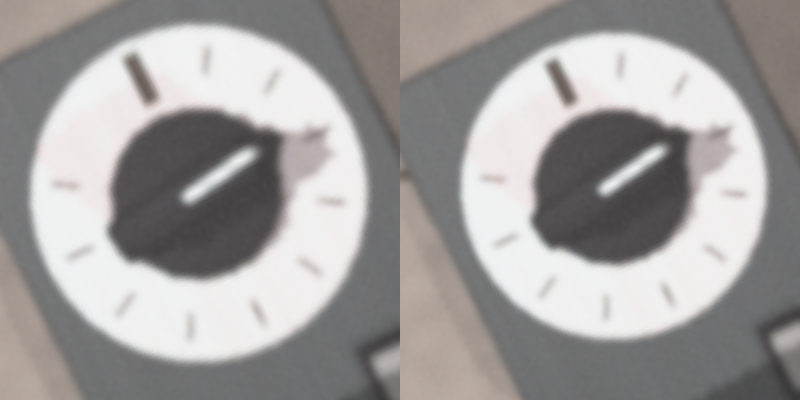

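```bash
python3 - <<'E'
from h import *
c=np.load('w2.npz');c={k:(float(c[k]) if k=='k1' else c[k]) for k in c}
f=c['frame'];ctr=np.array([.51,-.35]);n=520;q=.0005
P=np.array([[proj(c,(ctr[0]+(n/2-i)*q,ctr[1]+(n/2-j)*q,.075)) for j in range(n)] for i in range(n)],np.float32)
g=cv2.cvtColor(cv2.remap(f,P[...,0],P[...,1],cv2.INTER_CUBIC),cv2.COLOR_RGB2GRAY)
L=cv2.createLineSegmentDetector(0).detect(cv2.GaussianBlur(g,(5,5),0))[0][:,0]
for l in L:
    d=l[2:]-l[:2]; le=np.hypot(*d)*q
    if le>.04:
        h=np.degrees(np.arctan2(-d[0],-d[1]))%90; mx=(l[:2]+l[2:])/2; print(round(le,3),round(h,2),np.round([ctr[0]+(n/2-mx[1])*q,ctr[1]+(n/2-mx[0])*q],3))
s=bot.read_state();print(rel((.540,-.3385,.20),33,s))
E
```

```text
0.183 25.87 [ 0.463 -0.261]
0.042 26.83 [ 0.518 -0.294]
0.042 72.9 [ 0.493 -0.324]
0.042 79.82 [ 0.531 -0.387]
0.043 35.94 [ 0.569 -0.378]
0.041 35.35 [ 0.5   -0.368]
0.089 26.43 [ 0.591 -0.3  ]
0.075 0.22 [ 0.546 -0.442]
0.084 89.88 [ 0.423 -0.426]
0.108 26.74 [ 0.493 -0.295]
0.046 89.72 [ 0.546 -0.244]
0.079 26.72 [ 0.583 -0.419]
0.041 28.71 [ 0.432 -0.301]
0.072 89.75 [ 0.424 -0.422]
0.068 10.67 [ 0.506 -0.428]
0.094 26.61 [ 0.441 -0.378]
[0.1238, 0.0006, 0.1282, 0.0281, 0.0624, -6.8028]
```

Scaled: 0.128 m / 0.75 = 0.1707, 0.124 m / 0.75 = 0.1653, -6.8 degrees / 120 = -0.0567.

Emit:
play_rows(motion=[[[0.04,0,0.04,0,0,-0.025],[0.08,0,0.08,0,0,-0.0567],[0.12,0,0.12,0,0,-0.0567],[0.1493,0,0.1493,0,0,-0.0567],[0.1653,0,0.1707,0,0,-0.0567],[0.1653,0,0.1707,0,0,-0.0567],[0.1653,0,0.1707,0,0,-0.0567]]])

```text
time_s: 4.9
position: [0.5358, -0.3349, 0.2032]
tcp_rot: [[-0.545, 0.838, -0.001], [0.838, 0.545, 0.001], [0.001, -0.0, -1.0]]
force: [0.6, -0.6, 0.2]
opening: 0.576
grasp_force: 0.0
```

```bash
python3 - <<'E'
from h import *
s=bot.read_state();print(s['position'],np.round(s['joint_positions'],1),rel((.540,-.3385,.106),33,s))
E
```

```text
[ 0.53581024 -0.3349444   0.20323958] [-42.1  33.1  83.1  -0.   63.9 -75.2] [-0.0053, 0.0016, 0.0972, -0.0136, -0.0454, 0.0459]
```

Emit:
play_rows(motion=[[[-0.0067,0.0027,0.04,0,0,0],[-0.0067,0.0027,0.08,0,0,0],[-0.0067,0.0027,0.1067,0,0,0],[-0.0067,0.0027,0.1293,0,0,0],[-0.0067,0.0027,0.1293,0,0,0]]])

```text
time_s: 5.32
position: [0.5402, -0.3403, 0.1041]
tcp_rot: [[-0.543, 0.84, -0.002], [0.84, 0.543, 0.001], [0.002, -0.001, -1.0]]
force: [-0.4, 0.9, 0.3]
opening: 0.573
grasp_force: 0.0
```

Emit:
play_rows(motion=[[[0,0,0,0,0,0],[0,0,0,0,0,0],[0,0,0,0,0,0],[0,0,0,0,0,0],[0,0,0,0,0,0],[0,0,0,0,0,0]]], fingers=0.0)

```text
time_s: 5.82
position: [0.5405, -0.3404, 0.1065]
tcp_rot: [[-0.543, 0.84, 0.001], [0.84, 0.543, -0.001], [-0.001, 0.0, -1.0]]
force: [-0.0, 0.2, -0.1]
opening: 0.207
grasp_force: 0.0
```

Emit:
play_rows(motion=[[[0,0,0,0,0,0],[0,0,0,0,0,0],[0,0,0,0,0,0],[0,0,0,0,0,0]]])

```text
time_s: 6.15
position: [0.5412, -0.3402, 0.1064]
tcp_rot: [[-0.543, 0.84, 0.002], [0.84, 0.543, -0.001], [-0.002, 0.001, -1.0]]
force: [3.6, 2.8, 4.3]
opening: 0.154
grasp_force: 30.0
```

Scaled: -42 degrees / 120 = -0.35.

Emit:
play_rows(motion=[[[0,0,0,0,0,-0.0333],[0,0,0,0,0,-0.075],[0,0,0,0,0,-0.1167],[0,0,0,0,0,-0.1667],[0,0,0,0,0,-0.2167],[0,0,0,0,0,-0.2667],[0,0,0,0,0,-0.3083],[0,0,0,0,0,-0.35]]])

```text
time_s: 6.82
position: [0.5421, -0.3388, 0.1064]
tcp_rot: [[-0.966, 0.257, 0.004], [0.257, 0.966, 0.002], [-0.003, 0.003, -1.0]]
force: [7.4, 5.8, 4.4]
opening: 0.152
grasp_force: 30.0
```

Scaled: -41.7 degrees / 120 = -0.3475.

Emit:
play_rows(motion=[[[0,0,0,0,0,-0.0333],[0,0,0,0,0,-0.075],[0,0,0,0,0,-0.125],[0,0,0,0,0,-0.175],[0,0,0,0,0,-0.225],[0,0,0,0,0,-0.275],[0,0,0,0,0,-0.3167],[0,0,0,0,0,-0.3475]]])

```text
time_s: 7.48
position: [0.542, -0.3372, 0.1064]
tcp_rot: [[-0.893, -0.45, 0.003], [-0.45, 0.893, 0.004], [-0.005, 0.003, -1.0]]
force: [5.9, 8.7, 6.9]
opening: 0.157
grasp_force: 30.0
```

Emit:
play_rows(motion=[[[0,0,0,0,0,0],[0,0,0,0,0,0],[0,0,0,0,0,0]]])

```text
time_s: 7.73
position: [0.5419, -0.3372, 0.1064]
tcp_rot: [[-0.894, -0.447, 0.003], [-0.447, 0.894, 0.004], [-0.005, 0.002, -1.0]]
force: [6.7, 7.8, 7.1]
opening: 0.158
grasp_force: 30.0
```

```bash
python3 - <<'E'
from h import *
s=bot.read_state();y=np.array(s['tcp_rot'])[:,1];print(s['position'],np.degrees(np.arctan2(y[1],y[0])),np.round(s['joint_positions'],1),s['moment'],s['force'])
E
```

```text
[ 0.54192301 -0.33720518  0.10644232] 116.562304136983 [ -42.    40.6   86.1    0.4   53.3 -158.8] [ 1.53248118 -0.99345566  0.04470913] [6.65678573 7.75749546 7.05778617]
```

Scaled: -0.05 m / 0.75 = -0.0667, -0.02 m / 0.75 = -0.0267.

Emit:
play_rows(motion=[[[0,0,0,0,0,0],[0,0,0,0,0,0],[0,0,0,0,0,0],[0,0,0,0,0,0],[0,0,-0.0267,0,0,0],[0,0,-0.0667,0,0,0]]], fingers=0.05)

```text
time_s: 8.23
position: [0.5375, -0.3389, 0.1524]
tcp_rot: [[-0.894, -0.447, -0.007], [-0.447, 0.894, 0.006], [0.004, 0.008, -1.0]]
force: [0.3, 0.7, 0.5]
opening: 0.515
grasp_force: 0.0
```

Emit:
play_rows(motion=[[[-0.0133,0,-0.0467,0,0,0],[-0.04,0,-0.0867,0,0,0],[-0.0733,0,-0.1267,0,0,0],[-0.1133,0,-0.16,0,0,0],[-0.1467,0,-0.2,0,0,0],[-0.1733,0,-0.2267,0,0,0],[-0.1733,0,-0.2267,0,0,0]]])

```text
time_s: 8.82
position: [0.6613, -0.2813, 0.3315]
tcp_rot: [[-0.893, -0.451, 0.011], [-0.451, 0.893, -0.005], [-0.008, -0.01, -1.0]]
force: [-0.6, -0.0, 0.7]
opening: 0.576
grasp_force: 0.0
```

```bash
python3 - <<'E'
from h import *
s=bot.read_state();print(s['position'],np.round(s['joint_positions'],1))
c=cap('wrist');f=c['frame'];ctr=np.array([.540,-.3385]);n=480;q=.00025
o=[]
for z in (.077,.114):
    P=np.array([[proj(c,(ctr[0]+(n/2-i)*q,ctr[1]+(n/2-j)*q,z)) for j in range(n)] for i in range(n)],np.float32)
    o.append(cv2.remap(f,P[...,0],P[...,1],cv2.INTER_CUBIC))
    g=cv2.cvtColor(o[-1],cv2.COLOR_RGB2GRAY)
    for l in cv2.createLineSegmentDetector(0).detect(cv2.GaussianBlur(g,(5,5),0))[0][:,0]:
        d=l[2:]-l[:2]; le=np.hypot(*d)*q
        if le>.012: print(z,round(le,3),round(np.degrees(np.arctan2(-d[0],-d[1]))%180,2),np.round((l[:2]+l[2:])/2))
cv2.imwrite('pics/o2.png',cv2.resize(np.hstack(o),(800,400))[:,:,::-1])
for k in ['lever_grip']:
    for r in finder.recognise('wrist',k)[:2]:print(k,r['confidence'],np.round(r['at'],3))
E
```

```text
[ 0.66130571 -0.2813438   0.33150629] [-3.200e+01  3.350e+01  6.100e+01  1.000e-01  8.480e+01 -1.487e+02]
0.077 0.022 76.93 [219. 340.]
0.077 0.027 26.85 [233. 208.]
0.077 0.028 81.1 [251. 141.]
0.077 0.013 149.6 [329. 298.]
0.077 0.018 27.58 [181. 102.]
0.077 0.018 35.05 [158. 300.]
0.077 0.04 128.34 [361. 393.]
0.077 0.03 155.25 [156. 193.]
0.077 0.025 27.19 [219. 220.]
0.077 0.018 39.55 [322. 178.]
0.077 0.02 0.53 [346. 238.]
0.077 0.041 72.66 [180. 426.]
0.077 0.018 27.28 [164. 109.]
0.077 0.041 71.95 [301.  52.]
0.077 0.039 172.5 [435. 266.]
0.077 0.041 160.15 [ 55. 174.]
0.077 0.038 116.26 [153.  63.]
0.077 0.032 31.31 [ 70. 342.]
0.077 0.03 31.38 [409. 135.]
0.077 0.015 61.32 [355. 358.]
0.077 0.042 116.11 [75. 38.]
0.114 0.015 116.13 [452. 466.]
0.114 0.019 76.84 [210. 309.]
0.114 0.024 26.89 [225. 192.]
0.114 0.025 81.1 [240. 128.]
0.114 0.016 35.0 [156. 272.]
0.114 0.025 27.09 [210. 198.]
0.114 0.024 152.64 [155. 171.]
0.114 0.016 27.69 [177.  93.]
0.114 0.037 128.41 [341. 357.]
0.114 0.017 38.55 [306. 163.]
0.114 0.018 179.87 [327. 216.]
0.114 0.037 72.59 [177. 387.]
0.114 0.017 27.11 [162. 101.]
0.114 0.036 172.78 [408. 240.]
0.114 0.035 36.49 [375. 112.]
0.114 0.032 77.3 [269.  42.]
0.114 0.034 117.21 [149.  59.]
0.114 0.037 160.85 [ 61. 159.]
0.114 0.037 26.52 [ 70. 298.]
0.114 0.014 61.17 [335. 326.]
0.114 0.042 116.28 [76. 37.]
0.114 0.016 26.9 [437. 433.]
lever_grip 0.85 [ 0.519 -0.015  0.099]
```

View pics/o2.png

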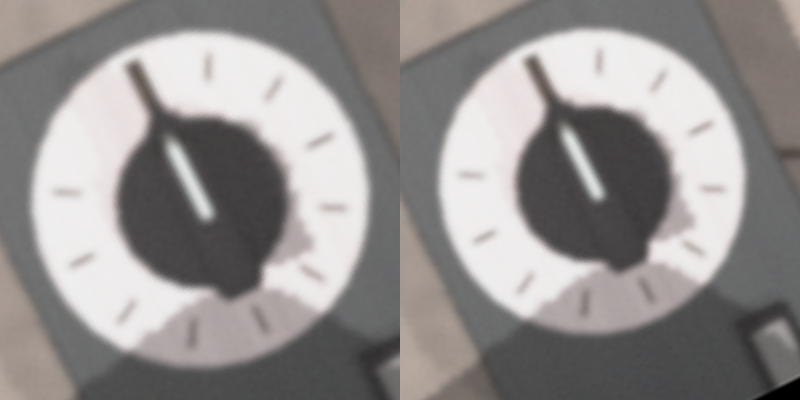

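The pointer (about 27.0°) lines up with the off bar (about 27.3°, box edges about 26.6°), so the knob is done. Next is the lever.

Scaled: 0.16 m / 0.75 = 0.2133, 0.14 m / 0.75 = 0.1867, 56 degrees / 120 = 0.4667.

Emit:
play_rows(motion=[[[0.016,0.0267,0,0,0,0.0583],[0.0333,0.0533,0,0,0,0.1167],[0.0493,0.08,0,0,0,0.175],[0.0667,0.1067,0,0,0,0.2333],[0.08,0.1333,0,0,0,0.2917],[0.1,0.16,0,0,0,0.35],[0.12,0.1867,0,0,0,0.4083],[0.1333,0.2133,0,0,0,0.4667]]])

```text
time_s: 9.58
position: [0.4912, -0.1834, 0.3232]
tcp_rot: [[-0.867, 0.498, -0.006], [0.498, 0.867, 0.002], [0.006, -0.001, -1.0]]
force: [-1.3, 0.7, -0.3]
opening: 0.578
grasp_force: 0.0
```

Scaled: 56 degrees / 120 = 0.4667.

Emit:
play_rows(motion=[[[0,0,0,0,0,0.0583],[0,0,0,0,0,0.1167],[0,0,0,0,0,0.175],[0,0,0,0,0,0.2333],[0,0,0,0,0,0.2917],[0,0,0,0,0,0.35],[0,0,0,0,0,0.4083],[0,0,0,0,0,0.4667]]])

```text
time_s: 10.25
position: [0.4927, -0.1839, 0.3233]
tcp_rot: [[-0.072, 0.997, -0.005], [0.997, 0.072, 0.002], [0.003, -0.005, -1.0]]
force: [-0.9, 0.2, 1.5]
opening: 0.579
grasp_force: 0.0
```

```bash
python3 - <<'E'
from h import *
s=bot.read_state();print(s['position'],np.round(s['joint_positions'],1))
c=cap('wrist','w3.png');np.savez('w3.npz',**{k:np.array(c[k]) for k in c})
for k in ['lever_grip']:
    for r in finder.recognise('wrist',k)[:2]:print(k,r['confidence'],np.round(r['at'],3),proj(c,r['at']))
E
```

```text
[ 0.49273327 -0.18390003  0.32330715] [-32.6  17.3  89.8  -0.1  73.3 -36.7]
lever_grip 0.64 [ 0.516 -0.012  0.1  ] [354.11014495  39.58792898]
```

View pics/w3.png

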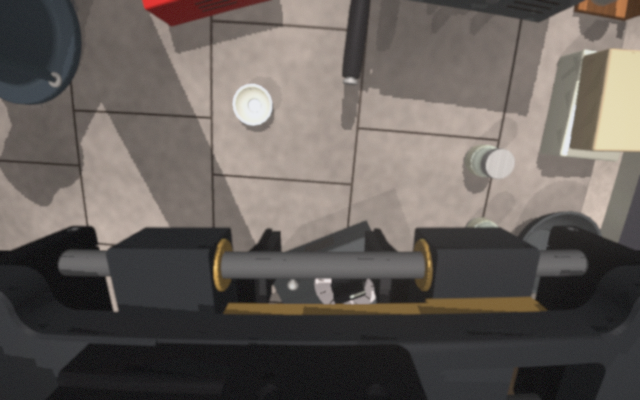

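The grip runs from its free end at about (351,78) up and out of the frame at about (358,0). The view is clear. I'll fit its axis here and the kiln heading from the top view.

```bash
python3 - <<'E'
from h import *
def lines(c,ctr,z,n,q,minl):
    P=np.array([[proj(c,(ctr[0]+(n/2-i)*q,ctr[1]+(n/2-j)*q,z)) for j in range(n)] for i in range(n)],np.float32)
    g=cv2.cvtColor(cv2.remap(c['frame'],P[...,0],P[...,1],cv2.INTER_CUBIC),cv2.COLOR_RGB2GRAY)
    for l in cv2.createLineSegmentDetector(0).detect(cv2.GaussianBlur(g,(5,5),0))[0][:,0]:
        p=[np.round([ctr[0]+(n/2-l[k+1])*q,ctr[1]+(n/2-l[k])*q],4) for k in (0,2)]; d=p[1]-p[0]
        if np.hypot(*d)>minl: print(z,p[0],p[1],'h',round(np.degrees(np.arctan2(d[1],d[0]))%90,2))
c=np.load('w3.npz');c={k:(float(c[k]) if k=='k1' else c[k]) for k in c}
lines(c,(.515,-.02),.092,320,.0005,.02)
t=cap('top');print('kiln');lines(t,(.65,.15),.24,400,.001,.06)
E
```

```text
0.092 [0.5948 0.041 ] [0.4359 0.0288] h 4.39
0.092 [ 0.5047 -0.0516] [0.5083 0.0329] h 87.56
0.092 [ 0.5041 -0.0006] [ 0.4359 -0.0006] h 0.0
0.092 [0.4359 0.0032] [0.5047 0.0032] h 0.0
0.092 [ 0.5321 -0.0678] [ 0.5322 -0.0991] h 0.18
0.092 [0.5315 0.0347] [ 0.5318 -0.0634] h 0.18
0.092 [ 0.5947 -0.0712] [ 0.5709 -0.0712] h 0.0
0.092 [ 0.509  -0.0991] [ 0.5081 -0.0778] h 2.42
kiln
0.24 [0.5291 0.0581] [0.54   0.2982] h 87.4
0.24 [0.5272 0.3007] [0.5193 0.0543] h 88.16
0.24 [0.7876 0.0605] [0.7974 0.2794] h 87.44
0.24 [0.5507 0.0717] [0.7805 0.0624] h 87.68
0.24 [ 0.4929 -0.0482] [0.4965 0.0321] h 87.43
0.24 [0.5206 0.0521] [0.6494 0.0458] h 87.2
0.24 [0.5589 0.2857] [0.549  0.0743] h 87.32
0.24 [0.7818 0.0599] [0.7177 0.0462] h 12.06
0.24 [0.5202 0.3494] [0.5194 0.2881] h 89.25
0.24 [0.5151 0.0394] [0.5149 0.2056] h 0.07
0.24 [0.6768 0.0601] [0.5318 0.0638] h 88.54
0.24 [0.5149 0.2144] [0.515  0.3494] h 89.96
0.24 [ 0.7659 -0.0481] [0.7652 0.0144] h 0.64
0.24 [0.8494 0.0173] [0.7806 0.0185] h 89.0
0.24 [0.7423 0.0406] [ 0.741  -0.0369] h 89.04
0.24 [0.7878 0.1919] [0.7863 0.1069] h 88.99
0.24 [0.7103 0.0444] [ 0.7092 -0.0481] h 89.32
0.24 [0.5119 0.2068] [0.4519 0.2073] h 89.52
0.24 [0.4519 0.2131] [0.5119 0.2126] h 89.52
0.24 [ 0.7046 -0.0481] [0.7045 0.0444] h 0.06
0.24 [0.5187 0.0294] [ 0.519  -0.0444] h 0.23
0.24 [0.6106 0.0307] [0.5181 0.0331] h 88.51
```

```bash
cat >> h.py <<'E'
from scipy.spatial.transform import Rotation as Ro
hk=np.radians(-2.5); kx=np.array([np.cos(hk),np.sin(hk),0]); ky=np.array([-np.sin(hk),np.cos(hk),0]); kz=np.array([0,0,1.])
S=np.array([.6454,-.0125,.150])-.012*ky
def T(tilt=20):
    t=np.radians(tilt); z=-kz*np.cos(t)+ky*np.sin(t); return np.c_[np.cross(kx,z),kx,z]
def grip(q,R=.14): a=q-.429; return S+R*(-np.cos(a)*kx+np.sin(a)*kz)
def relG(G,back=0,s=None):
    s=s or bot.read_state(); R=np.array(s['tcp_rot']); t=T(); p=G+(.002-back)*t[:,2]
    return np.round(np.r_[R.T@(p-s['position']),Ro.from_matrix(R.T@t).as_rotvec(degrees=True)],3).tolist()
E
python3 - <<'E'
from h import *
s=bot.read_state();print(grip(0),relG(grip(0),.12,s))
E
```

```text
[ 0.51768424 -0.01893524  0.09176537] [0.122, 0.033, 0.121, -1.484, 19.862, 7.067]
```

Scaled: 0.122 m / 0.75 = 0.1627, 0.121 m / 0.75 = 0.1613, 20 degrees / 120 = 0.1667.

Emit:
play_rows(motion=[[[0.0267,0.0067,0.0267,0,0.0333,0.0083],[0.0533,0.0133,0.0533,0,0.0667,0.025],[0.08,0.0213,0.08,-0.0083,0.1,0.0417],[0.1067,0.0293,0.1067,-0.0083,0.1333,0.05],[0.1333,0.0373,0.1333,-0.0125,0.1667,0.0583],[0.1533,0.0427,0.1533,-0.0125,0.1667,0.0583],[0.1627,0.044,0.1613,-0.0125,0.1667,0.0583],[0.1627,0.044,0.1613,-0.0125,0.1667,0.0583]]])

```text
time_s: 11.07
position: [0.5164, -0.0578, 0.2028]
tcp_rot: [[0.038, 0.999, 0.014], [0.938, -0.041, 0.345], [0.345, -0.0, -0.939]]
force: [-0.3, 0.2, -0.4]
opening: 0.575
grasp_force: 0.0
```

```bash
python3 - <<'E'
from h import *
s=bot.read_state();print(s['position'],np.round(s['joint_positions'],1),relG(grip(0),0,s))
cap('wrist','w4.png')
E
```

```text
[ 0.51636849 -0.05779597  0.20280849] [-29.   27.7  98.1  19.9  65.  -36.8] [-0.002, -0.0, 0.12, -0.076, -0.177, 0.143]
```

View pics/w4.png

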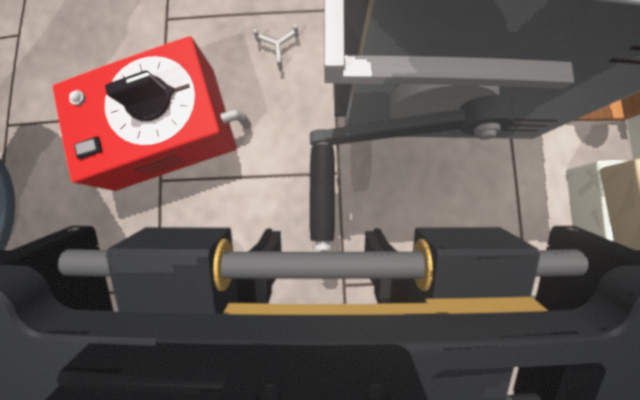

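The grip, at about (322,145)–(322,245), is centred between the fingers at (268) and (378). I'll descend and close.

Scaled: 0.12 m / 0.75 = 0.16, -0.002 m / 0.75 = -0.0027.

Emit:
play_rows(motion=[[[0,0,0.04,0,0,0],[-0.0013,0,0.08,0,0,0],[-0.0027,0,0.12,0,0,0],[-0.0027,0,0.1467,0,0,0],[-0.0027,0,0.16,0,0,0],[-0.0027,0,0.16,0,0,0]]])

```text
time_s: 11.62
position: [0.5203, -0.02, 0.0905]
tcp_rot: [[0.039, 0.999, 0.017], [0.938, -0.043, 0.343], [0.343, 0.003, -0.939]]
force: [-0.8, -0.2, 0.6]
opening: 0.576
grasp_force: 0.0
```

Emit:
play_rows(motion=[[[0,0,0,0,0,0],[0,0,0,0,0,0],[0,0,0,0,0,0],[0,0,0,0,0,0],[0,0,0,0,0,0],[0,0,0,0,0,0],[0,0,0,0,0,0],[0,0,0,0,0,0]]], fingers=0.0)

```text
time_s: 12.28
position: [0.5173, -0.0207, 0.0914]
tcp_rot: [[0.037, 0.999, 0.013], [0.939, -0.04, 0.342], [0.342, -0.001, -0.94]]
force: [-8.0, -5.8, 3.4]
opening: 0.264
grasp_force: 30.0
```

```bash
python3 - <<'E'
from h import *
s=bot.read_state();print(s['position'],grip(0)+.002*T()[:,2],s['force'],s['grasp_force'],s['opening']*87)
R=np.array(s['tcp_rot'])
for k in range(1,25): print(k,np.round(R.T@(grip(2*k/24)-grip(0)),3).tolist())
E
```

```text
[ 0.51734154 -0.02067372  0.09142491] [ 0.51771408 -0.01825185  0.08988599] [-8.0041893  -5.82528207  3.35089267] 29.984082570299506 22.927281728015647
1 [0.004, -0.004, -0.01]
2 [0.008, -0.008, -0.021]
3 [0.011, -0.01, -0.031]
4 [0.015, -0.012, -0.042]
5 [0.019, -0.013, -0.053]
6 [0.023, -0.012, -0.064]
7 [0.027, -0.011, -0.075]
8 [0.031, -0.009, -0.086]
9 [0.035, -0.006, -0.096]
10 [0.039, -0.001, -0.106]
11 [0.042, 0.004, -0.116]
12 [0.046, 0.009, -0.126]
13 [0.049, 0.016, -0.135]
14 [0.052, 0.024, -0.143]
15 [0.055, 0.032, -0.151]
16 [0.057, 0.041, -0.158]
17 [0.06, 0.05, -0.165]
18 [0.062, 0.06, -0.17]
19 [0.063, 0.071, -0.175]
20 [0.065, 0.081, -0.179]
21 [0.066, 0.093, -0.182]
22 [0.067, 0.104, -0.185]
23 [0.067, 0.116, -0.186]
24 [0.067, 0.127, -0.187]
```

Scaled: -0.086 m / 0.75 = -0.1147, -0.075 m / 0.75 = -0.1.

Emit:
play_rows(motion=[[[0.0053,-0.0053,-0.0133,0,0,0],[0.0107,-0.0107,-0.028,0,0,0],[0.0147,-0.0133,-0.0413,0,0,0],[0.02,-0.016,-0.056,0,0,0],[0.0253,-0.0173,-0.0707,0,0,0],[0.0307,-0.016,-0.0853,0,0,0],[0.036,-0.0147,-0.1,0,0,0],[0.0413,-0.012,-0.1147,0,0,0]]])

```text
time_s: 12.95
position: [0.5084, -0.0203, 0.1824]
tcp_rot: [[0.039, 0.999, 0.013], [0.939, -0.041, 0.341], [0.341, -0.001, -0.94]]
force: [-4.2, -1.9, -7.1]
opening: 0.269
grasp_force: 30.0
```

```bash
python3 - <<'E'
from h import *
s=bot.read_state();R=np.array(s['tcp_rot']);p=np.array(s['position'])-.002*R[:,2]
d=p-S;print(d@kx,d@ky,d[2],np.hypot(d@kx,d[2]),np.arctan2(d[2],-(d@kx))+.429,s['force'],s['opening']*87,s['grasp_force'])
for k in range(9,25): print(k,np.round(R.T@(grip(2*k/24)-p),3).tolist(),np.round(R.T@(grip(2*k/24)-grip(16/24)),3).tolist())
E
```

```text
-0.1365396472013982 -0.002498229987341272 0.03431171322956472 0.140784832004837 0.6751969948218222 [-4.2233679  -1.85579419 -7.09624283] 23.441200766171775 29.981364361010492
9 [0.006, 0.004, -0.008] [0.004, 0.003, -0.011]
10 [0.009, 0.008, -0.019] [0.008, 0.007, -0.021]
11 [0.013, 0.013, -0.029] [0.011, 0.012, -0.031]
12 [0.016, 0.019, -0.038] [0.015, 0.018, -0.04]
13 [0.02, 0.025, -0.047] [0.018, 0.025, -0.049]
14 [0.023, 0.033, -0.055] [0.021, 0.032, -0.058]
15 [0.026, 0.041, -0.063] [0.024, 0.041, -0.065]
16 [0.028, 0.05, -0.07] [0.026, 0.049, -0.073]
17 [0.03, 0.059, -0.077] [0.029, 0.059, -0.079]
18 [0.032, 0.069, -0.083] [0.031, 0.069, -0.085]
19 [0.034, 0.08, -0.087] [0.032, 0.079, -0.089]
20 [0.036, 0.091, -0.091] [0.034, 0.09, -0.094]
21 [0.037, 0.102, -0.095] [0.035, 0.101, -0.097]
22 [0.038, 0.113, -0.097] [0.036, 0.113, -0.099]
23 [0.038, 0.125, -0.098] [0.036, 0.124, -0.1]
24 [0.038, 0.136, -0.099] [0.036, 0.136, -0.101]
```

Tracking is very good: the radius is 140.8 mm, the lever is at 0.675 rad and the forces are small. I'll continue.

Scaled: -0.073 m / 0.75 = -0.0973, -0.065 m / 0.75 = -0.0867.

Emit:
play_rows(motion=[[[0.0053,0.004,-0.0147,0,0,0],[0.0107,0.0093,-0.028,0,0,0],[0.0147,0.016,-0.0413,0,0,0],[0.02,0.024,-0.0533,0,0,0],[0.024,0.0333,-0.0653,0,0,0],[0.028,0.0427,-0.0773,0,0,0],[0.032,0.0547,-0.0867,0,0,0],[0.0347,0.0653,-0.0973,0,0,0]]])

```text
time_s: 13.62
position: [0.5578, -0.0226, 0.26]
tcp_rot: [[0.04, 0.999, 0.014], [0.939, -0.042, 0.342], [0.342, -0.0, -0.94]]
force: [1.3, 2.4, -11.8]
opening: 0.268
grasp_force: 30.0
```

```bash
python3 - <<'E'
from h import *
s=bot.read_state();R=np.array(s['tcp_rot']);p=np.array(s['position'])-.002*R[:,2]
d=p-S;print(d@kx,d@ky,d[2],np.hypot(d@kx,d[2]),np.arctan2(d[2],-(d@kx))+.429,s['force'],s['opening']*87,s['grasp_force'],np.round(s['joint_positions'],1))
for k in range(17,25): print(k,np.round(R.T@(grip(2*k/24)-p),3).tolist(),np.round(R.T@(grip(2*k/24)-grip(32/24)),3).tolist())
E
```

```text
-0.08710654742164282 -0.002548811303887814 0.11184376909684937 0.14176240435851908 1.3381019687585363 [  1.25444034   2.42305906 -11.80660786] 23.275281055134077 29.979907921515405 [-23.6  25.5  90.4  19.5  72.6 -28.5]
17 [0.004, 0.01, -0.004] [0.002, 0.009, -0.006]
18 [0.006, 0.02, -0.01] [0.004, 0.019, -0.012]
19 [0.008, 0.03, -0.014] [0.006, 0.03, -0.017]
20 [0.009, 0.041, -0.018] [0.008, 0.041, -0.021]
21 [0.011, 0.052, -0.022] [0.009, 0.052, -0.024]
22 [0.011, 0.064, -0.024] [0.01, 0.063, -0.026]
23 [0.012, 0.075, -0.025] [0.01, 0.075, -0.028]
24 [0.012, 0.087, -0.026] [0.01, 0.087, -0.028]
```

Scaled: 0.087 m / 0.75 = 0.116, 0.075 m / 0.75 = 0.1.

Emit:
play_rows(motion=[[[0.0027,0.012,-0.008,0,0,0],[0.0053,0.0253,-0.0147,0,0,0],[0.008,0.04,-0.0213,0,0,0],[0.0107,0.0547,-0.0267,0,0,0],[0.012,0.0693,-0.0307,0,0,0],[0.0133,0.084,-0.0333,0,0,0],[0.0133,0.1,-0.0347,0,0,0],[0.0133,0.116,-0.036,0,0,0]]])

```text
time_s: 14.28
position: [0.6445, -0.0263, 0.2899]
tcp_rot: [[0.04, 0.999, 0.014], [0.939, -0.042, 0.343], [0.343, -0.001, -0.939]]
force: [-5.4, -0.1, -4.4]
opening: 0.263
grasp_force: 30.0
```

Emit:
play_rows(motion=[[[0,0,0,0,0,0],[0,0,0,0,0,0],[0,0,0,0,0,0],[0,0,0,0,0,0]]])

```text
time_s: 14.62
position: [0.6461, -0.0264, 0.2898]
tcp_rot: [[0.04, 0.999, 0.019], [0.939, -0.044, 0.342], [0.343, 0.005, -0.939]]
force: [-2.2, -0.1, -2.9]
opening: 0.265
grasp_force: 30.0
```

```bash
python3 - <<'E'
from h import *
s=bot.read_state();R=np.array(s['tcp_rot']);p=np.array(s['position'])-.002*R[:,2]
d=p-S;print(d@kx,d@ky,d[2],np.hypot(d@kx,d[2]),np.arctan2(d[2],-(d@kx))+.429,s['force'],s['opening']*87,s['grasp_force'])
print(np.round(R.T@(grip(2)-p),3))
a=cap('side');b=cap('wrist')
cv2.imwrite('pics/end.png',np.hstack([cv2.resize(a['frame'][90:240,230:430],(400,300),interpolation=cv2.INTER_CUBIC),cv2.resize(b['frame'],(400,300))])[:,:,::-1])
E
```

```text
0.0013145789925767886 -0.00251713385677932 0.14168481222464854 0.1416909105520239 2.0090742532861134 [-2.22551809 -0.05131373 -2.89361092] 23.0615186943953 29.98954141046852
[ 0.002 -0.001  0.002]
```

View pics/end.png

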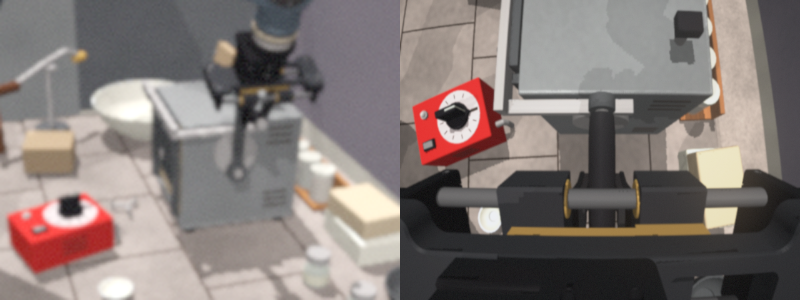

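The lever stands straight up at about 2.01 rad. The door frame is raised and the grip is held firmly at 30 N (side view: shaft at about (237,170), grip at about (245,95)). I'm handing in.

```bash
python3 -c "
from rig import bot
print(bot.hand_in())"
```

```text
the job is handed in; nothing more can be done
None
```

The regulator pointer is on the off mark (within about half a degree), and the arm is still holding the lever grip straight up at about 2.01 rad with the door raised; I handed the job in at about 15 s and nothing else on the bench was touched as far as I could tell.

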